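# Hold the pepper grinder ready over the ramekin on its slide

### The arm

A 6-joint arm with a two-finger parallel gripper is mounted at the origin on the work surface. World frame = base frame: x ahead of the robot, y to its left, z up, the work surface at z = 0. Lengths are in m, angles in rad, forces in N, time in s.
With the tool pointing down it reaches from about 0.25 to 0.725 m from the base axis. Payload 4 kg.
Tool frame: the origin (TCP) lies on the centre line of the jaws, within the pads' length; the fingertips stand 14 mm ahead of it and the grasp point (between the pads) lies 5 mm behind it; z points along the fingers, y is the line along which they close (so a half turn about z gives the same grasp; the last joint's range is limited). The gripper opens to 85 mm and grips with 20 to 120 N. Pads are 22 mm wide; open, the fingers measure 114 mm over their backs; the gripper's body (76 mm by 85 mm) begins 54 mm behind the grasp point. The pads swing forward as they close: fully open they stand 13 mm farther back than shut.
Start: joints at [1.223, 0.241, 0.005, 1.335, 0, 1.571], TCP at [0.17, 0.47, 0.245] pointing down, gripper open.
Joint ranges: [-2.72, 2.72], [-1.05, 1.87], [-1.09, 1.28], [-1.99, 2.15], [-1.42, 1.44], [-3.14, 3.14]. Speed limits (rad/s): [2.79, 2.79, 3.14, 3.14, 3.14, 3.14].

### API

Orientations are given as a rotation vector (axis times angle).
In Python, from plant import robot gives the robot as it stands. The module is installed in compiled form; this text tells all that it offers.
- The arm moves only by the tool apply_moves, never from a script. Its argument "moves" is a list that holds one entry, the list of rows, each a list of 6 numbers: the shift along the tool's x, y, z as a fraction of full scale, then the turn, a rotation vector about the tool's x, y, z as a fraction of full scale. A call has 1 to 20 rows; each row is the pose to reach, as a shift and turn from the pose commanded when the call began, along the tool's axes at that moment, turning the shorter way round; what a row does not reach only later rows make up. Full scale, the value 1, is 40 cm for a shift and 180 degrees for a turn. A row lasts 1/10 s, in which the tool goes at most 50 mm and 8.59 degrees, less where a joint would pass 70% of its speed; a pose out of reach is approached as far as the arm can. A call with a number of a shift or a turn outside -1 to 1 is refused whole. A call with a gripper value outside its range is refused whole. "hand" is the opening, from -1 (shut) to 1 (fully open), set as the call begins (left out, the last holds). The fingers move at their own pace and stop on an object; the grip force is fixed at half the most. Time passes only in rows, so rows that repeat a pose let the fingers close. It gives the time, the measured TCP pose, the force, the opening and the grip force at its end, in the units of the state.
- robot.get_state(): the state, without advancing time (a new reading comes with each control period).
- robot.read_camera(name): name is "scene" or "top" or "wrist"; returns a dict with "color" (400x640x3 uint8, blue, green, red), "camera_matrix" (3x3 intrinsics, pixels), "pose" (4x4, takes a point from camera to world coordinates); the wrist camera has in their place "mount" (4x4, takes a point from camera to tool coordinates, whose origin is the TCP and whose axes are the flange's). Camera axes: x right, y down, z forward; pixel columns grow to the right and rows downward; lengths in m; the calibration is good to about 2 mm. A picture is of the moment at which its call begins: read the wrist's pose just before it. There is no depth.
- robot.hand_in(): hands the job in; it is judged then, once.
The state is a dict: "t": time; "joint_pos": joint angles; "qvel": joint speeds; "effort": joint torques, N m; "tcp_pos": TCP position; "ee_rot": TCP orientation; "contact_force": force on the tool from outside, world axes, zero at the start; "moment": the same for the moment, N m; "width": finger opening in m; "gripper_force": force on a finger pad.
Only numpy, scipy, OpenCV 4.12 (cv2) and the standard library are available. Lean on these libraries where they do the work, as an engineer would, in place of code of your own. Each camera call takes 0.05 s, during which the arm holds its last target. There are 200 camera calls.

### The job

First slide the ramekin carriage along its track, towards the robot's side of the counter, until it is fully against the near end stop, and leave it there. Then pick the steel pepper grinder up off the lazy susan, carry it over the top of the plates standing in the rack without touching rack or plates, and hold it upright and still, centred over the ramekin on the carriage with its underside about 2 cm above the rim, never touching that ramekin or its carriage with the grinder. Finish while still holding the grinder there, without letting go, and leave the cruet and the other ramekin standing on the lazy susan.

Things in the scene. Friction and masses are not known exactly. Their poses are not given: they have to be found in the camera images.
- grinder: Loose steel pepper grinder standing on the lazy susan in any of three places; 151 mm tall, about 0.28 kg. Origin: centre of its underside, z up. Round: foot 54 mm across up to 22 mm height, straight barrel 46 mm across from 34 to 134 mm height (grip there, best at about 115 mm, about 50 N), shallow dome with a 14 mm button on top.
- susan: Lazy susan of pale plastic. Origin: centre of the underside of its fixed foot, on the counter. Its turntable, 310 mm across, turns freely on a ball bearing; inner floor 20 mm, low rim 32 mm above the counter. Grinder, cruet and spare ramekin stand on it about 85 mm from the centre, about 147 mm from one another.
- cruet: Loose stoppered glass vinegar cruet, empty, 167 mm tall, 66 mm across at the foot, narrow neck, cork stopper with a ball. Origin: centre of its underside, z up. Stands on the lazy susan; leave it standing.
- spare: Loose white ceramic ramekin, 84 mm across, 42 mm tall, open, standing on the lazy susan; not the target. Origin: centre of its underside, z up. Leave it standing.
- rack: Steel wire plate rack fixed to the counter between lazy susan and track, with four white 150 mm side plates standing on edge in it (fixed). Origin: centre of its underside; x along its 320 mm length (about the world x), y across its 80 mm width, z up. The plates' tops are 160 mm above the counter.
- track: Fixed aluminium slide track, 384 x 70 mm, an end stop 32 mm tall at each end. Origin: centre of its underside; its -x points along it to the near end (robot's side), within 15 degrees of world -x. On it slides the carriage: plywood deck 196 x 100 mm, top 30 mm above the counter, with a white ramekin (84 mm across, rim 72 mm above the counter) fixed at its centre and a knob near its near end.
- carriage (a joint): Position of the carriage along the track in m: 0 at the far end, growing as it slides towards the near end (the track's -x); 0.16 is against the near end stop. Starts between 0 and 0.07. About 2 N of friction; it stays where left.
- dish_rim (a point): Centre of the mouth of the ramekin on the carriage, at rim height (72 mm above the counter); moves with the carriage.
- knob_top (a point): Centre of the top of the carriage's upright round wooden knob, 18 mm across, standing 45 mm above the deck, its top 75 mm above the counter, 72 mm from the ramekin's centre towards the near end; moves with the carriage. Axes along the track's axes.

How it is judged:
On the way, in this order (a step that is already met when the one before it is completed fails the run):
1. the carriage is against its near end stop (value of joint carriage above 0.154 m), for 0.2 s.
2. the grinder is carried over the top of the plates in the rack (z of grinder in the frame of rack above 0.16 m and y of grinder in the frame of rack between -0.05 and 0.05 m and x of grinder in the frame of rack between -0.165 and 0.165 m), for 0.02 s.
At the end, for the whole second after the job is handed in: Carriage within 6 mm of its near stop; grinder gripped, still, upright within 7 degrees, its underside within 15 mm of the centre of the carriage's ramekin and 6 to 35 mm above its rim, touching only the gripper; cruet and spare ramekin standing on the lazy susan (value of joint carriage above 0.154 m and horizontal distance between grinder and dish_rim below 0.015 m and z of grinder in the frame of dish_rim between 0.006 and 0.035 m and angle between grinder's own z axis and vertical below 0.12 rad and linear speed of grinder below 0.02 m/s and contact force between the fingers and grinder above 3 N and contact force between grinder and track below 0.1 N and contact force between grinder and susan below 0.1 N and contact force between grinder and rack below 0.1 N and angle between each of cruet, spare's own z axis and vertical below 0.2 rad and z of each of cruet, spare in the frame of susan above 0.012 m and horizontal distance between each of cruet, spare and susan below 0.15 m); the arm keeps its last pose, push and grip.
It fails at once if the grinder touches the carriage, its ramekin or the track (contact force between grinder and track above 0.5 N).
It fails at once if the plate rack or its plates are touched (contact force between rack and anything else above 1 N).
It fails at once if the cruet or the spare ramekin is knocked over or off the lazy susan (angle between any of cruet, spare's own z axis and vertical above 0.5 rad or z of any of cruet, spare in the frame of susan below 0.005 m).
It also fails if it takes over 64 s, if anything falls off the work surface, if the arm or the gripper's body presses on something with over 40 N, if the wrist force passes 120 N, or if a joint passes its speed limit or range.

## Working session

There is one attempt and no reset: what is moved stays moved. The work goes in short steps, Python scripts to look and compute and a tool call to move; the robot and the scene stay as the last step left them, time stands still between calls to the robot, and variables do not carry over. Pictures are saved under pics/ and viewed, at most 10 in all, crops included, and the job is handed in when it is done.

Besides the shell and the picture viewer there is one more tool, called as name(argument=value, ...), one argument or row to a line, values as JSON. apply_moves: Moves the arm, as the interface text tells. Its arguments: {"type":"object","properties":{"moves":{"type":"array","items":{"type":"array","items":{"type":"array","items":{"type":"number","minimum":-1,"maximum":1}}}},"hand":{"type":"number"}},"required":["moves"]}

```bash
mkdir -p pics
python3 - <<'E'
from plant import robot
import cv2,numpy as np
np.set_printoptions(precision=4,suppress=True)
s=robot.get_state();print(s['t'],s['tcp_pos'],s['ee_rot'],s['width'])
for n in ['top','scene']:
    c=robot.read_camera(n);cv2.imwrite(f'pics/{n}0.png',c['color']);print(n,c['camera_matrix'],c['pose'])
E
```

```text
0.0 [0.1702 0.4695 0.2444] [-0.5435 -3.0939  0.0032] 0.08540060876226559
top [[465.8749   0.     326.5543]
 [  0.     465.8749 203.9153]
 [  0.       0.       1.    ]] [[-0.0164 -0.9869  0.1605  0.4078]
 [-0.9998  0.0171  0.0033 -0.0192]
 [-0.006  -0.1605 -0.987   1.03  ]
 [ 0.      0.      0.      1.    ]]
scene [[362.9612   0.     316.9065]
 [  0.     362.9612 201.2965]
 [  0.       0.       1.    ]] [[-0.4467  0.6449 -0.6201  1.0552]
 [ 0.8946  0.334  -0.2969  0.2259]
 [ 0.0156 -0.6874 -0.7261  0.6507]
 [ 0.      0.      0.      1.    ]]
```

View pics/top0.png

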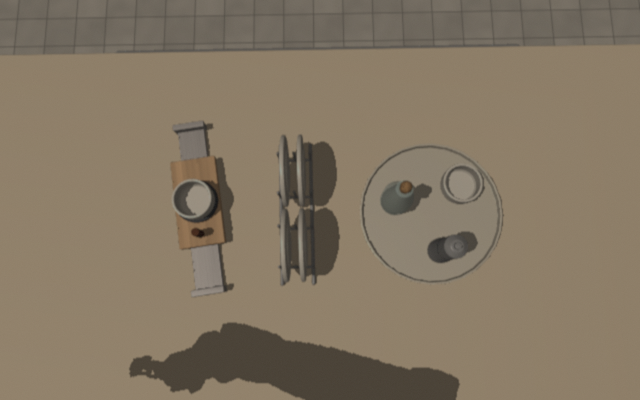

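View pics/scene0.png

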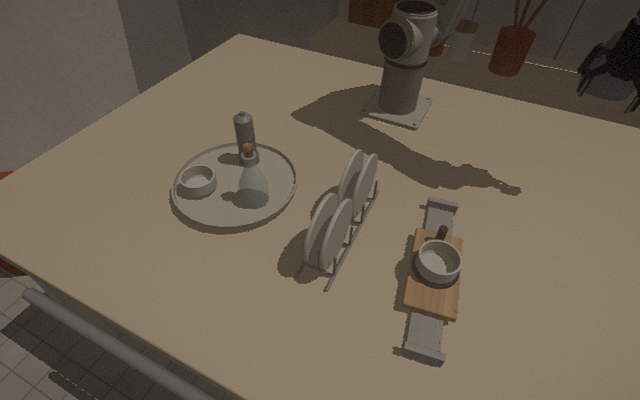

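Top view: the track is on the left (end stops near (189,126) and (207,292)), with the carriage ramekin at (194,200) and the knob at about (198,232). The rack is at (295,210). On the susan the cruet is at (400,195), the spare at (462,183), and the grinder has its foot at about (438,251) and its top at about (456,241). The scene view agrees. Next I'll enlarge the details.

Run:
```python
import cv2,numpy as np
t=cv2.imread('pics/top0.png');s=cv2.imread('pics/scene0.png')
def crop(im,x,y,w,h,k):
    r=cv2.resize(im[y:y+h,x:x+w],None,fx=k,fy=k,interpolation=cv2.INTER_CUBIC)
    r=cv2.convertScaleAbs(r,alpha=1.5)
    for i in range(0,w,10): cv2.putText(r,str(x+i) if i%20==0 else "'",(i*k,8),0,.3,(0,255,255),1)
    for j in range(0,h,10): cv2.putText(r,str(y+j),(0,j*k+3),0,.3,(0,255,0),1)
    return r
a=crop(t,160,115,80,190,3) #240x570
b=crop(t,380,140,110,120,5)[:300*2,:540] #550x600
b=cv2.resize(b,(480,533))
out=np.zeros((600,800,3),np.uint8);out[:570,:240]=a
g=crop(t,410,210,70,65,8);out[:280,245:245+0]=0
h=crop(t,410,220,65,50,8);out[:400,250:770]=h
k=crop(s,215,100,65,40,5);out[400:600,250:575]=k
k=crop(s,410,210,70,66,3);out[400:598,580:790]=k
cv2.imwrite('pics/crop.png',out)
```

```text
(no output)
```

View pics/crop.png

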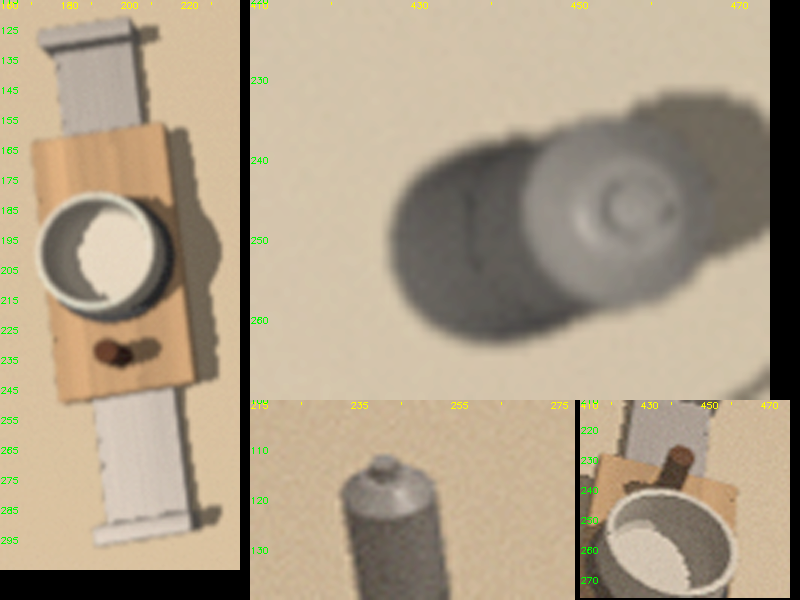

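```bash
cat > h.py <<'E'
import numpy as np
np.set_printoptions(precision=4,suppress=True)
C={'top':(np.array([[465.8749,0,326.5543],[0,465.8749,203.9153],[0,0,1]]),np.array([[-.0164,-.9869,.1605,.4078],[-.9998,.0171,.0033,-.0192],[-.006,-.1605,-.987,1.03]])),
'scene':(np.array([[362.9612,0,316.9065],[0,362.9612,201.2965],[0,0,1]]),np.array([[-.4467,.6449,-.6201,1.0552],[.8946,.334,-.2969,.2259],[.0156,-.6874,-.7261,.6507]]))}
def ray(n,u,v):
    K,P=C[n];d=P[:,:3]@np.linalg.inv(K)@[u,v,1];return P[:,3],d/np.linalg.norm(d)
def at(n,u,v,z):
    o,d=ray(n,u,v);return o+d*(z-o[2])/d[2]
def tri(a,b):
    (o,d),(p,e)=ray('top',*a),ray('scene',*b)
    t=np.linalg.lstsq(np.c_[d,-e],p-o,rcond=None)[0];q,r=o+t[0]*d,p+t[1]*e
    return (q+r)/2,np.linalg.norm(q-r)
E
python3 - <<'E'
from h import *
print('grinder',at('top',457.5,246,.171),at('top',455.6,246.5,.157),at('scene',241.8,112.5,.171),tri((457.5,246),(241.8,112.5)))
print('gfoot',at('top',440,251,.025))
print('rim',at('top',192.3,198.7,.072),at('scene',440.3,257,.072),tri((192.3,198.7),(440.3,257)))
print('knob',at('top',195.3,231.7,.075),at('scene',444.3,228.7,.075),tri((195.3,231.7),(444.3,228.7)))
f=lambda x,y:(x/3+160,y/3+115)
print('stops',at('top',*f(85,30),.032),at('top',*f(144,528),.032))
print('susan',at('top',431.5,213,.03),'spare',at('top',463,183.5,.062),'cruet',at('top',406,187,.18))
for p in [(283,135),(300,135),(282,284),(302,280),(314,283),(310,142)]:print('rack',at('top',*p,.08))
E
```

```text
grinder [ 0.4649 -0.2557  0.171 ] [ 0.465  -0.2559  0.157 ] [ 0.4693 -0.256   0.171 ] (array([ 0.4657, -0.2575,  0.1682]), np.float64(0.002317067549350558))
gfoot [ 0.4646 -0.2577  0.025 ]
rim [0.5795 0.2645 0.072 ] [0.5839 0.2669 0.072 ] (array([0.5803, 0.2666, 0.0672]), np.float64(0.0013167350200143989))
knob [0.5098 0.2553 0.075 ] [0.5125 0.2574 0.075 ] (array([0.51  , 0.2569, 0.072 ]), np.float64(0.001405256850620172))
stops [0.7542 0.2902 0.032 ] [0.3883 0.2372 0.032 ]
susan [ 0.5465 -0.2427  0.03  ] spare [ 0.604  -0.3054  0.062 ] cruet [ 0.5753 -0.1644  0.18  ]
rack [0.7118 0.0738 0.08  ]
rack [0.7111 0.0378 0.08  ]
rack [0.4007 0.0762 0.08  ]
rack [0.408  0.0359 0.08  ]
rack [0.4016 0.0119 0.08  ]
rack [0.6954 0.0168 0.08  ]
```

```bash
cat >> h.py <<'E'
from scipy.spatial.transform import Rotation as Ro
def rel(s,p,yaw_y=None):
    R=Ro.from_rotvec(s['ee_rot']).as_matrix();d=R.T@(np.array(p)-s['tcp_pos'])/.4
    rv=np.zeros(3)
    if yaw_y is not None:
        z=np.array([0,0,-1.]);y=np.array([*yaw_y,0.]);y/=np.linalg.norm(y);y*=np.sign(y@R[:,1]);T=np.c_[np.cross(y,z),y,z]
        rv=Ro.from_matrix(R.T@T).as_rotvec()/np.pi
    return np.r_[d,rv]
E
python3 - <<'E'
from h import *
from plant import robot
s=robot.get_state();print(Ro.from_rotvec(s['ee_rot']).as_matrix())
for z in (.2,.058):print(rel(s,[.511,.256,z],[.1434,-.9897]))
E
```

```text
[[-0.9401  0.3408 -0.0006]
 [ 0.3408  0.9401 -0.0017]
 [ 0.     -0.0018 -1.    ]]
[-0.9829 -0.2114  0.1117 -0.0006 -0.0001 -0.1565]
[-0.9829 -0.2108  0.4667 -0.0006 -0.0001 -0.1565]
```

apply_moves(
  moves=[
    [[-0.983, -0.211, 0.11, 0, 0, -0.1565], [-0.983, -0.211, 0.11, 0, 0, -0.1565], [-0.983, -0.211, 0.11, 0, 0, -0.1565], [-0.983, -0.211, 0.11, 0, 0, -0.1565], [-0.983, -0.211, 0.11, 0, 0, -0.1565], [-0.983, -0.211, 0.11, 0, 0, -0.1565], [-0.983, -0.211, 0.11, 0, 0, -0.1565], [-0.983, -0.211, 0.11, 0, 0, -0.1565], [-0.983, -0.211, 0.11, 0, 0, -0.1565], [-0.983, -0.211, 0.11, 0, 0, -0.1565], [-0.983, -0.211, 0.11, 0, 0, -0.1565], [-0.983, -0.211, 0.11, 0, 0, -0.1565]],
  ],
  hand=1,
)

```text
t: 1.3
tcp_pos: [0.5103, 0.2573, 0.2012]
ee_rot: [0.228, -3.132, -0.0]
contact_force: [0.4, 0.1, 0.0]
width: 0.0855
gripper_force: 0.0
```

Run:
```python
from h import *
from plant import robot
import cv2
s=robot.get_state();print(s['t'],s['tcp_pos'],rel(s,[.511,.256,.058],[.1434,-.9897]))
c=robot.read_camera('wrist');cv2.imwrite('pics/w1.png',c['color'])
K=c['camera_matrix'];M=np.linalg.inv(c['mount']);R=Ro.from_rotvec(s['ee_rot']).as_matrix()
for p in ([.511,.256,.075],[.5815,.266,.072]):
    q=M@np.r_[R.T@(np.array(p)-s['tcp_pos']),1];q=K@q[:3];print('predict px',q[:2]/q[2])
```

```text
1.3 [0.5103 0.2573 0.2012] [-0.0015 -0.0034  0.3579  0.     -0.0003  0.0004]
predict px [315.6792 196.4664]
predict px [315.499  265.9958]
```

View pics/w1.png

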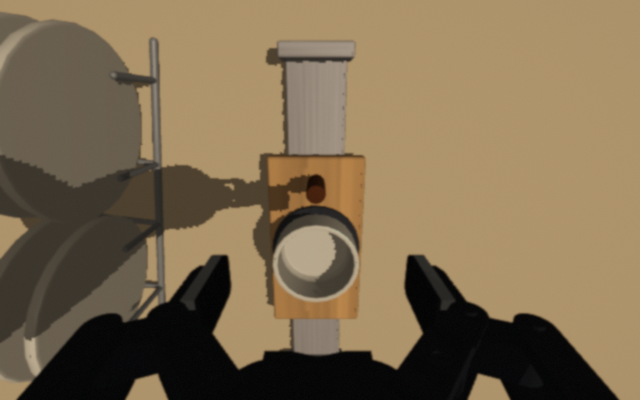

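The wrist picture shows the knob at (316,190) and the carriage ramekin's rim centred at (316,262). Both are within a few pixels of prediction, so I'll descend and pinch the knob.

apply_moves(
  moves=[
    [[0, -0.003, 0.1, 0, 0, 0], [0, -0.003, 0.2, 0, 0, 0], [0, -0.003, 0.3, 0, 0, 0], [0, -0.003, 0.358, 0, 0, 0], [0, -0.003, 0.358, 0, 0, 0], [0, -0.003, 0.358, 0, 0, 0]],
  ],
)

```text
t: 1.95
tcp_pos: [0.511, 0.2564, 0.0588]
ee_rot: [-0.228, 3.133, 0.0]
contact_force: [0.7, 0.0, -0.3]
width: 0.0853
gripper_force: 0.0
```

apply_moves(
  moves=[
    [[0, 0, 0, 0, 0, 0], [0, 0, 0, 0, 0, 0], [0, 0, 0, 0, 0, 0], [0, 0, 0, 0, 0, 0], [0, 0, 0, 0, 0, 0], [0, 0, 0, 0, 0, 0], [0, 0, 0, 0, 0, 0], [0, 0, 0, 0, 0, 0], [0, 0, 0, 0, 0, 0], [0, 0, 0, 0, 0, 0]],
  ],
  hand=-1,
)

```text
t: 2.95
tcp_pos: [0.5118, 0.2557, 0.0589]
ee_rot: [-0.226, 3.132, 0.001]
contact_force: [-1.0, 0.1, 6.0]
width: 0.0161
gripper_force: 58.4
```

apply_moves(
  moves=[
    [[0.025, 0, 0, 0, 0, 0], [0.05, 0, 0, 0, 0, 0], [0.075, 0, 0, 0, 0, 0], [0.1, 0, 0, 0, 0, 0], [0.125, 0, 0, 0, 0, 0], [0.15, 0, 0, 0, 0, 0], [0.17, 0, 0, 0, 0, 0], [0.185, 0, 0, 0, 0, 0], [0.195, 0, 0, 0, 0, 0], [0.2, 0, 0, 0, 0, 0], [0.2, 0, 0, 0, 0, 0]],
  ],
)

```text
t: 4.05
tcp_pos: [0.4317, 0.2442, 0.0588]
ee_rot: [-0.226, 3.133, 0.001]
contact_force: [0.2, 0.3, 6.8]
width: 0.0161
gripper_force: 59.9
```

Moved 80 mm along the track with almost no side force. I'll keep going in small steps until the force rises.

apply_moves(
  moves=[
    [[0.006, 0, 0, 0, 0, 0], [0.012, 0, 0, 0, 0, 0], [0.018, 0, 0, 0, 0, 0], [0.024, 0, 0, 0, 0, 0], [0.024, 0, 0, 0, 0, 0], [0.024, 0, 0, 0, 0, 0]],
  ],
)

```text
t: 4.65
tcp_pos: [0.4226, 0.2429, 0.0589]
ee_rot: [-0.226, 3.132, 0.001]
contact_force: [1.7, 0.5, 6.9]
width: 0.0162
gripper_force: 59.9
```

apply_moves(
  moves=[
    [[0.005, 0, 0, 0, 0, 0], [0.01, 0, 0, 0, 0, 0], [0.015, 0, 0, 0, 0, 0], [0.015, 0, 0, 0, 0, 0], [0.015, 0, 0, 0, 0, 0]],
  ],
)

```text
t: 5.15
tcp_pos: [0.4225, 0.2429, 0.059]
ee_rot: [-0.223, 3.121, 0.001]
contact_force: [16.4, 2.0, -7.4]
width: 0.0162
gripper_force: 58.9
```

Force is now 16 N with no more motion, so the carriage is against the stop. Release and rise.

apply_moves(
  moves=[
    [[0, 0, 0, 0, 0, 0], [0, 0, 0, 0, 0, 0], [0, 0, 0, 0, 0, 0], [0, 0, 0, 0, 0, 0], [0, 0, 0, 0, 0, 0], [0, 0, 0, 0, 0, 0], [0, 0, 0, 0, 0, 0], [0, 0, 0, 0, 0, 0]],
  ],
  hand=1,
)

```text
t: 5.95
tcp_pos: [0.4169, 0.2418, 0.0581]
ee_rot: [-0.226, 3.133, 0.0]
contact_force: [0.5, -0.7, -0.3]
width: 0.0857
gripper_force: 0.0
```

apply_moves(
  moves=[
    [[0, 0, -0.05, 0, 0, 0], [0, 0, -0.15, 0, 0, 0], [0, 0, -0.25, 0, 0, 0], [0, 0, -0.35, 0, 0, 0], [0, 0, -0.45, 0, 0, 0], [0, 0, -0.55, 0, 0, 0], [0, 0, -0.65, 0, 0, 0], [0, 0, -0.65, 0, 0, 0], [0, 0, -0.65, 0, 0, 0]],
  ],
)

```text
t: 6.85
tcp_pos: [0.4173, 0.2421, 0.319]
ee_rot: [-0.226, 3.131, 0.002]
contact_force: [-0.0, 0.4, -0.5]
width: 0.0851
gripper_force: 0.0
```

Run:
```python
from h import *
from plant import robot
import cv2
s=robot.get_state();print(s['t'],s['tcp_pos'],rel(s,[.465,-.256,.32],[0.1434,-.9897]))
c=robot.read_camera('wrist');cv2.imwrite('pics/w2.png',c['color'])
K=c['camera_matrix'];M=np.array(c['mount']);R=Ro.from_rotvec(s['ee_rot']).as_matrix()
np.savez('w2.npz',K=K,M=M,R=R,t=s['tcp_pos'])
```

```text
6.85 [0.4173 0.2421 0.319 ] [ 0.0605 -1.2494 -0.0038  0.0003  0.0008 -0.    ]
```

View pics/w2.png

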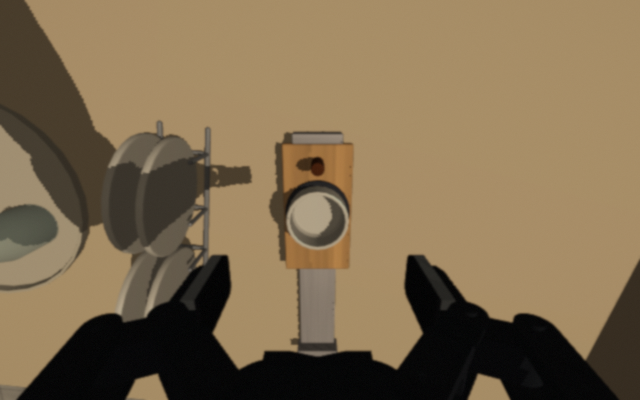

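The wrist view shows the deck edge meeting the near stop at row 143 and the ramekin rim centred at (317.5,219). Moving over to the grinder.

apply_moves(
  moves=[
    [[0.01, -0.1, 0, 0, 0, 0], [0.02, -0.2, 0, 0, 0, 0], [0.03, -0.3, 0, 0, 0, 0], [0.03, -0.4, 0, 0, 0, 0], [0.03, -0.5, 0, 0, 0, 0], [0.03, -0.6, 0, 0, 0, 0], [0.03, -0.7, 0, 0, 0, 0]],
  ],
)

```text
t: 7.6
tcp_pos: [0.4441, -0.0385, 0.3162]
ee_rot: [0.226, -3.13, -0.001]
contact_force: [0.8, -0.3, 1.0]
width: 0.0855
gripper_force: 0.0
```

apply_moves(
  moves=[
    [[0.015, -0.1, 0, 0, 0, 0], [0.03, -0.2, 0, 0, 0, 0], [0.03, -0.3, 0, 0, 0, 0], [0.03, -0.4, 0, 0, 0, 0], [0.03, -0.5, 0, 0, 0, 0], [0.03, -0.55, 0, 0, 0, 0], [0.03, -0.55, 0, 0, 0, 0], [0.03, -0.55, 0, 0, 0, 0]],
  ],
)

```text
t: 8.4
tcp_pos: [0.464, -0.2562, 0.3161]
ee_rot: [0.224, -3.13, -0.004]
contact_force: [-0.3, -0.1, 0.6]
width: 0.0854
gripper_force: 0.0
```

Run:
```python
from h import *
from plant import robot
import cv2
w=np.load('w2.npz')
o=w['R']@w['M'][:3,3]+w['t'];d=w['R']@w['M'][:3,:3]@np.linalg.inv(w['K'])@[317.5,219,1];print('rim',o+d*(.072-o[2])/d[2])
s=robot.get_state();print(s['t'],s['joint_pos'],s['tcp_pos'],rel(s,[.465,-.256,.13],[0.1434,-.9897]))
c=robot.read_camera('wrist');cv2.imwrite('pics/w3.png',c['color'])
R=Ro.from_rotvec(s['ee_rot']).as_matrix();K=c['camera_matrix'];M=c['mount']
q=np.linalg.inv(M)@np.r_[R.T@(np.array([.465,-.256,.171])-s['tcp_pos']),1];q=K@q[:3];print('predict px',q[:2]/q[2])
np.savez('w3.npz',K=K,M=M,R=R,t=s['tcp_pos'])
```

```text
rim [0.4875 0.2528 0.072 ]
8.4 [-0.5047  0.2882  0.2509  1.5377  0.0004 -0.6476] [ 0.464  -0.2562  0.3161] [-0.004  -0.0012  0.4653  0.0009 -0.001  -0.0003]
predict px [316.8491 191.2985]
```

View pics/w3.png

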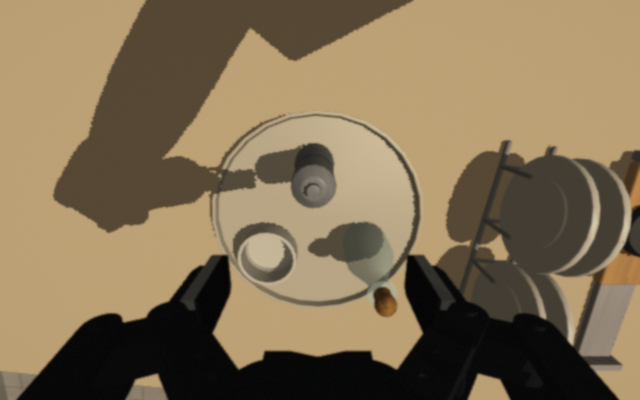

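The button is at (314.5,190), within 2 px of prediction. The cruet and spare are clear of the fingers, so I'll descend and grip. I'll also recheck the moved ramekin from the fixed cameras.

apply_moves(
  moves=[
    [[-0.003, -0.001, 0.1, 0, 0, 0], [-0.003, -0.001, 0.2, 0, 0, 0], [-0.003, -0.001, 0.28, 0, 0, 0], [-0.003, -0.001, 0.34, 0, 0, 0], [-0.003, -0.001, 0.4, 0, 0, 0], [-0.003, -0.001, 0.44, 0, 0, 0], [-0.003, -0.001, 0.465, 0, 0, 0], [-0.003, -0.001, 0.465, 0, 0, 0], [-0.003, -0.001, 0.465, 0, 0, 0]],
  ],
)

```text
t: 9.35
tcp_pos: [0.4664, -0.2562, 0.1328]
ee_rot: [-0.227, 3.133, -0.001]
contact_force: [-0.0, 0.1, 0.3]
width: 0.0854
gripper_force: 0.0
```

apply_moves(
  moves=[
    [[0, 0, 0, 0, 0, 0], [0, 0, 0, 0, 0, 0], [0, 0, 0, 0, 0, 0], [0, 0, 0, 0, 0, 0], [0, 0, 0, 0, 0, 0], [0, 0, 0, 0, 0, 0], [0, 0, 0, 0, 0, 0], [0, 0, 0, 0, 0, 0], [0, 0, 0, 0, 0, 0], [0, 0, 0, 0, 0, 0]],
  ],
  hand=-1,
)

```text
t: 10.35
tcp_pos: [0.4667, -0.2571, 0.1332]
ee_rot: [-0.225, 3.131, -0.002]
contact_force: [0.8, -0.2, 6.0]
width: 0.0447
gripper_force: 60.9
```

Run:
```python
from h import *
from plant import robot
import cv2
ims={n:robot.read_camera(n)['color'] for n in('top','scene')}
def crop(im,x,y,w,h,k):
    r=cv2.convertScaleAbs(cv2.resize(im[y:y+h,x:x+w],None,fx=k,fy=k,interpolation=cv2.INTER_CUBIC),alpha=1.5)
    for i in range(0,w,10): cv2.line(r,(i*k,0),(i*k,6),(0,0,255));cv2.putText(r,str(x+i),(i*k,18),0,.35,(0,0,255))
    for j in range(0,h,10): cv2.line(r,(0,j*k),(6,j*k),(0,0,255));cv2.putText(r,str(y+j),(8,j*k+4),0,.35,(0,0,255))
    return r
out=np.zeros((600,800,3),np.uint8)
out[:600,:400]=crop(ims['top'],170,200,80,120,5);out[:400,400:800]=crop(ims['scene'],400,190,80,80,5)
cv2.imwrite('pics/crop2.png',out)
```

```text
(no output)
```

View pics/crop2.png

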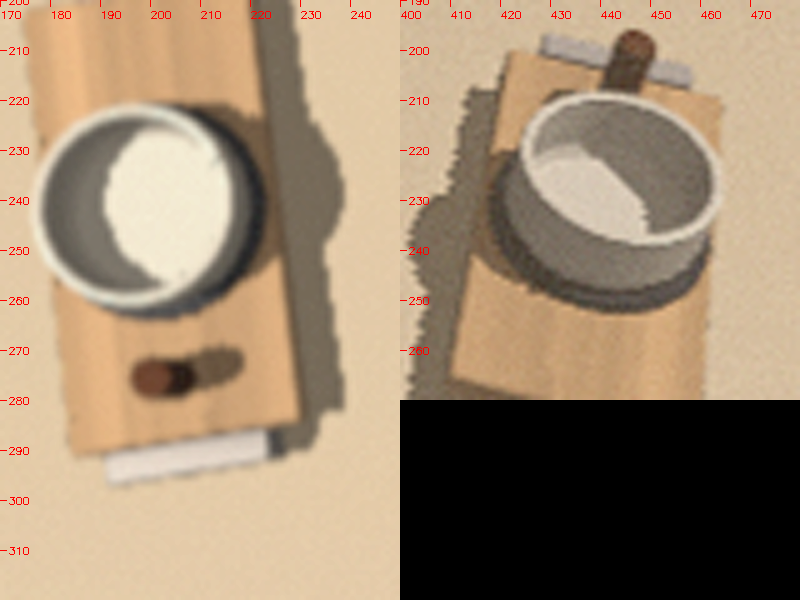

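Grip is good: 44.7 mm opening, 61 N. In the crop the deck is flush with the near stop. The rim centre is at (197.4,241) in top and (444.1,223.6) in scene, and the knob top at (200,275.4). Lift the grinder straight up.

apply_moves(
  moves=[
    [[0, 0, -0.02, 0, 0, 0], [0, 0, -0.06, 0, 0, 0], [0, 0, -0.12, 0, 0, 0], [0, 0, -0.2, 0, 0, 0], [0, 0, -0.28, 0, 0, 0], [0, 0, -0.36, 0, 0, 0], [0, 0, -0.44, 0, 0, 0], [0, 0, -0.5, 0, 0, 0], [0, 0, -0.525, 0, 0, 0], [0, 0, -0.525, 0, 0, 0], [0, 0, -0.525, 0, 0, 0]],
  ],
)

```text
t: 11.55
tcp_pos: [0.4656, -0.2565, 0.3405]
ee_rot: [0.226, -3.131, -0.002]
contact_force: [-0.7, -0.5, -3.1]
width: 0.0442
gripper_force: 61.7
```

Run:
```python
from h import *
from plant import robot
a=at('top',197.4,241,.072);b=at('scene',444.1,223.6,.072);k=at('top',200,275.4,.075)
print(a,b,tri((197.4,241),(444.1,223.6)),'knob',k,np.hypot(*(a-k)[:2]))
s=robot.get_state();print(s['t'],s['tcp_pos'],rel(s,[.492,.253,.345],[0.1434,-.9897]))
```

```text
[0.4908 0.2513 0.072 ] [0.4961 0.2541 0.072 ] (array([0.4911, 0.2536, 0.0665]), np.float64(0.001486533721952734)) knob [0.4206 0.2432 0.075 ] 0.07069024486217303
11.55 [ 0.4656 -0.2565  0.3405] [-0.248   1.251  -0.0098  0.0005 -0.0007 -0.    ]
```

apply_moves(
  moves=[
    [[-0.008, 0.04, 0, 0, 0, 0], [-0.02, 0.1, 0, 0, 0, 0], [-0.034, 0.17, 0, 0, 0, 0], [-0.048, 0.24, 0, 0, 0, 0], [-0.062, 0.31, 0, 0, 0, 0], [-0.076, 0.38, 0, 0, 0, 0], [-0.09, 0.45, 0, 0, 0, 0], [-0.104, 0.52, 0, 0, 0, 0], [-0.118, 0.59, 0, 0, 0, 0], [-0.132, 0.66, 0, 0, 0, 0], [-0.142, 0.71, 0, 0, 0, 0], [-0.148, 0.74, 0, 0, 0, 0], [-0.15, 0.75, 0, 0, 0, 0]],
  ],
)

```text
t: 12.85
tcp_pos: [0.4817, 0.0501, 0.341]
ee_rot: [0.229, -3.131, -0.0]
contact_force: [0.3, -0.7, -2.4]
width: 0.0445
gripper_force: 61.9
```

apply_moves(
  moves=[
    [[-0.006, 0.03, 0, 0, 0, 0], [-0.016, 0.08, 0, 0, 0, 0], [-0.03, 0.15, 0, 0, 0, 0], [-0.044, 0.22, 0, 0, 0, 0], [-0.058, 0.29, 0, 0, 0, 0], [-0.072, 0.36, 0, 0, 0, 0], [-0.084, 0.42, 0, 0, 0, 0], [-0.092, 0.46, 0, 0, 0, 0], [-0.097, 0.49, 0, 0, 0, 0], [-0.098, 0.5, 0, 0, 0, 0], [-0.098, 0.5, 0, 0, 0, 0], [-0.098, 0.5, 0, 0, 0, 0]],
  ],
)

```text
t: 14.05
tcp_pos: [0.4926, 0.2515, 0.3422]
ee_rot: [0.224, -3.134, 0.001]
contact_force: [-0.5, -0.5, -2.5]
width: 0.0445
gripper_force: 62.0
```

Run:
```python
from h import *
from plant import robot
import cv2
s=robot.get_state();print(s['t'],s['tcp_pos'],rel(s,[.4915,.2527,.206],[0.1434,-.9897]))
for n in('scene','top'):cv2.imwrite(f'pics/{n}5.png',robot.read_camera(n)['color'])
a=cv2.imread('pics/scene5.png')[60:360,330:630];b=cv2.imread('pics/top5.png')[150:350,100:300]
o=np.zeros((600,800,3),np.uint8);o[:600,:600]=cv2.resize(a,(600,600));o[:200,600:]=b
cv2.imwrite('pics/crop5.png',cv2.convertScaleAbs(o,alpha=1.4))
```

```text
14.05 [0.4926 0.2515 0.3422] [ 0.0022  0.0034  0.3405 -0.0002 -0.     -0.0003]
```

View pics/crop5.png

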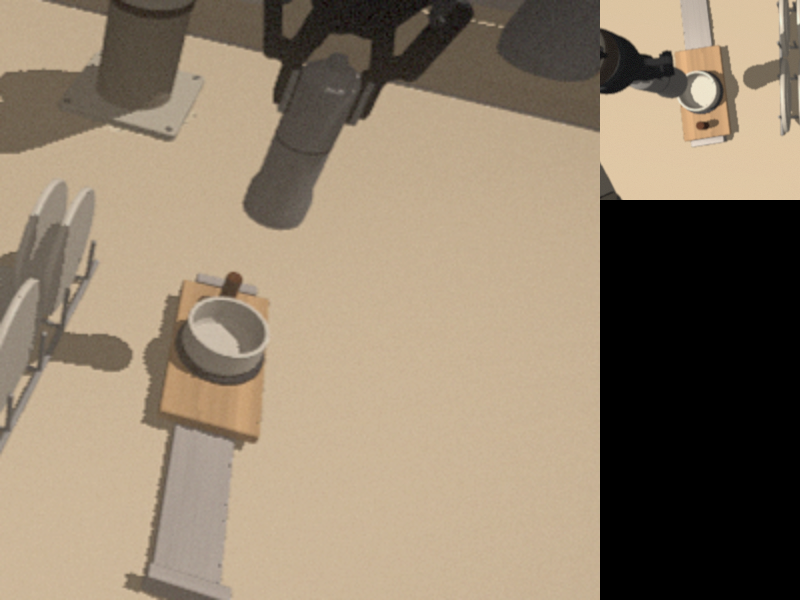

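The grinder is held straight along the fingers, well above the ramekin, and the carriage is still at the stop. Descend to the hold height.

apply_moves(
  moves=[
    [[0.002, 0.003, 0.05, 0, 0, 0], [0.002, 0.003, 0.11, 0, 0, 0], [0.002, 0.003, 0.17, 0, 0, 0], [0.002, 0.003, 0.22, 0, 0, 0], [0.002, 0.003, 0.26, 0, 0, 0], [0.002, 0.003, 0.29, 0, 0, 0], [0.002, 0.003, 0.315, 0, 0, 0], [0.002, 0.003, 0.33, 0, 0, 0], [0.002, 0.003, 0.338, 0, 0, 0], [0.002, 0.003, 0.338, 0, 0, 0], [0.002, 0.003, 0.338, 0, 0, 0], [0.002, 0.003, 0.338, 0, 0, 0]],
  ],
)

```text
t: 15.35
tcp_pos: [0.492, 0.2537, 0.2076]
ee_rot: [-0.226, 3.132, 0.001]
contact_force: [-0.0, 0.0, -2.4]
width: 0.0443
gripper_force: 61.9
```

Run:
```python
from h import *
from plant import robot
import cv2
def px(n,p):
    K,P=C[n];q=K@(P[:,:3].T@(np.array(p)-P[:,3]));return q[:2]/q[2]
s=robot.get_state();print(s['t'],s['tcp_pos'])
a=robot.read_camera('scene')['color'];b=robot.read_camera('top')['color']
a=a[120:270,380:530];b=b[180:310,150:230]
o=np.zeros((600,800,3),np.uint8);o[:,:600]=cv2.resize(a,(600,600));o[:325,600:]=cv2.resize(b,(200,325))
cv2.imwrite('pics/crop6.png',cv2.convertScaleAbs(o,alpha=1.4))
g=lambda z:(px('scene',[s['tcp_pos'][0],s['tcp_pos'][1],z])-[380,120])*4
print('pred foot centre',g(.093),'rim centre',(px('scene',[.4915,.2527,.072])-[380,120])*4,'dome',g(.244))
```

```text
15.35 [0.492  0.2537 0.2076]
pred foot centre [268.768  382.4358] rim centre [256.0132 407.5553] dome [363.9386 155.4718]
```

View pics/crop6.png

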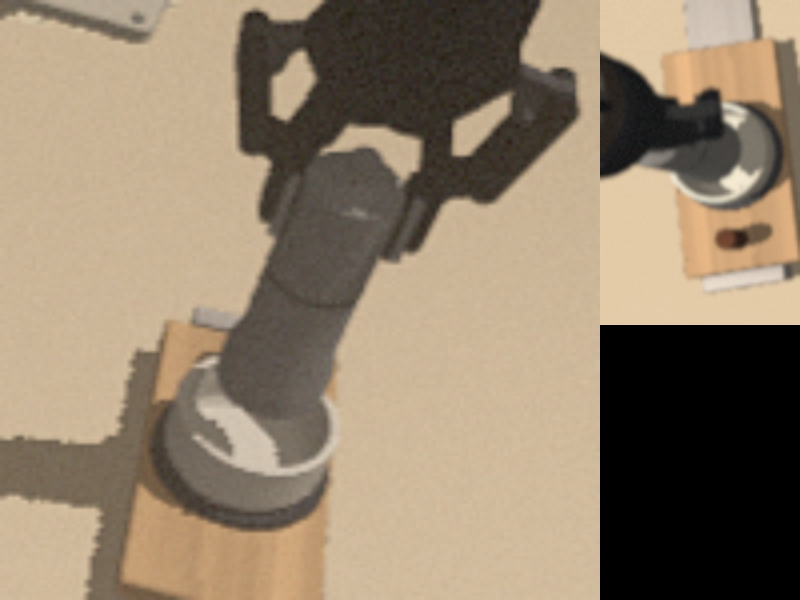

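The foot is centred at about (272,379), against a prediction of (269,382), and the rim at about (257,410), against (256,408). The grinder is therefore centred to about 2–3 mm and roughly 2 cm above the rim. Handing in.

```bash
python3 -c "
from plant import robot
print(robot.hand_in())"
```

```text
the job is handed in; nothing more can be done
None
```

The job is handed in, though the hand-in gave no verdict: the carriage is against its near stop, and the grinder went over the plates and is held still, centred to about 2–3 mm and about 2 cm above the ramekin's rim; I didn't look at the cruet and spare again after the lift.

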